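# Take off the knob guard and stop the desk lamp rocking

## Task

The desk lamp rocks because the screw foot under the corner of its base nearest the robot is too short. Slide the metal guard off the foot's knob along its keyhole, lift it free and lay it flat in the wooden desk tray; then screw the knob clockwise (seen from above) until the lamp base stands level and firm on all four feet. Leave the lamp standing where it is and do not knock the other things on the desk.

Things in the scene. Friction and masses are not known exactly. Their poses are not given: they have to be found in the camera images.
- lamp: Desk lamp (3 kg): wooden base board 260 x 260 x 20 mm, its top 40 mm above the desk when level; thin mast at x = +125 mm, T-shaped light bar 430 mm high. Origin: board's centre, at desk level. z up; x and y run along the board's DIAGONALS: -x points to the corner with the screw foot (towards the robot). It starts leaning down at that corner by 0.03 to 0.055 rad. Level = this z axis upright.
- deck (a point): Centre of the board's top face, axes as the lamp's. Four feet on the diagonals, each 148 mm from the centre. At the start the far foot hangs free. Each rad of knob takes 0.013 rad off the lean, down to about 0.012 rad; then 0.008 rad, as the far foot's spring is pressed. Level within about 0.009 rad all four bear; beyond -0.011 rad the left and right feet come free.
- knob (a point): Centre (half-way up) of the screw foot's round dark steel knob, 40 mm diameter, 30 mm high, upright axis at lamp x = -148 mm. Clockwise from above the board climbs the spindle, 1.9 mm per rad (12 mm a turn): 3 to 4.8 rad in all, in several grasps; the knob itself stays 58 mm above the desk. Friction 0.1 N m; it stays where it is left. The board is 3 to 13 mm below it.
- stud (a point): Top of the headed steel stud on the board at lamp x = -72 mm: shank 8 mm, head 16 mm diameter and 4 mm thick, top 12.5 mm above the board. Guard's keyhole, measured from point guard_rib along the guard's -x: an 11 mm slot holds the stud at 29 mm (it cannot be lifted there); the 22 mm wide end is centred at 53 mm. Slack 1.5 mm in the slot, 3 mm round the head.
- guard_rib (a point): Centre of the upright rib of the aluminium knob guard (200 g), where it is gripped: 12 mm thick (guard y), 38 mm long (guard x), top 20 mm above this point, guard's underside 32 mm below. Guard axes at the start as the lamp's. To free it: slide it 24 mm along +x (away from the knob, towards the mast), then lift it straight up 40 mm or more.
- guard_plate (a point): Middle of the guard, half-way up its 6 mm plate (49 mm on the -x side of the rib's point, 29 mm lower). The guard is 66 mm wide (y) and 136 mm long, from 117 mm on the rib point's -x side to 19 mm on its +x side, with a U-shaped wall 30 mm high at its -x end, open to -x, that surrounds the knob.
- tray: Wooden desk tray, fixed, open on top: 200 mm (x) by 130 mm (y) by 28 mm high outside, walls 6 mm, floor 6 mm thick. Origin at the centre of its underside. It lies to the left or the right of the lamp, a notebook of like size on the other side.
- foot_far: domed rubber foot 26 mm diameter on a short spring, under the far corner (lamp x = +148 mm)
- foot_left: the same, under the left corner (lamp y = +148 mm)
- foot_right: the same, under the right corner (lamp y = -148 mm)
- foot_screw: the screw foot: rubber pad, spindle and knob in one piece; its origin lies on its axis
- notebook: closed notebook 190 x 130 x 18 mm, a bystander lying flat at the side opposite the tray
- mug: mug, 92 mm high, 82 mm wide, a bystander
- pencil_cup: round cup with pencils, 76 mm wide, 150 mm high with the pencils, a bystander
Mind the look-alikes: they are no part of the job. Several things have the shape of the tray; the one meant has the colours described above. Of the things shaped like the part that bears guard_rib, the aluminium one is meant.

How it is judged:
By the outcome, as a careful person would: the job done as asked, in the order asked, and still so for the second after the job is handed in, with the robot touching nothing.
It also fails if it takes over 72 s, if anything falls off the work surface, if the arm or the gripper's body presses on something with over 40 N, if the wrist force passes 120 N, or if a joint passes its speed limit or range.

## Robot

A 6-joint arm with a two-finger parallel gripper is mounted at the origin on the work surface. World frame = base frame: x ahead of the robot, y to its left, z up, the work surface at z = 0. Lengths are in m, angles in rad, forces in N, time in s.
With the tool pointing down it reaches from about 0.275 to 0.725 m from the base axis. Payload 5.6 kg.
Tool frame: the origin (TCP) lies midway between the tips of the shut fingers; the grasp point (between the pads) lies 19 mm behind it (bot.pinch_z is the distance from the TCP to the grasp point, in m); z points along the fingers, y is the line along which they close (so a half turn about z gives the same grasp; the last joint's range is limited). The gripper opens to 85 mm and grips with 20 to 120 N. Pads are 22 mm wide; open, the fingers measure 114 mm over their backs; the gripper's body (76 mm by 85 mm) begins 54 mm behind the grasp point. The pads swing forward as they close: fully open they stand 13 mm farther back than shut.
Start: joints at [-0.886, 0.255, 0.108, 0, -1.424, -0.285], TCP at [0.214, -0.507, 0.231] pointing down, gripper open.
Joint ranges: [-2.95, 2.95], [-1.21, 1.97], [-1.09, 1.5], [-2.87, 1.71], [-2.94, -0.07], [-3.05, 3.05]. Speed limits (rad/s): [2.57, 2.57, 3.14, 3.14, 3.14, 3.14].

## Interface

Orientations are given as a unit quaternion [x, y, z, w].
In Python, from rig import bot gives the robot as it stands. The module is installed in compiled form; this text tells all that it offers.
- The arm moves only by the shell command python3 -m pendant 'ROWS' [FORCE]. ROWS is JSON, a list that holds one entry, the list of rows, each a list of 5 numbers: the finger opening in m, from 0 to 0.0854, then the shift along the world's x, y, z in m, then the turn about the world's z in degrees. In form: [[[jaw, x, y, z, yaw], ...]]. A call has 1 to 12 rows; each row is the pose to reach, as a shift and turn from the pose commanded when the call began; what a row does not reach only later rows make up. A row lasts 1/12 s, in which the tool goes at most 41.7 mm and 7.16 degrees, less where a joint would pass 70% of its speed; a pose out of reach is approached as far as the arm can. A call with a gripper value outside its range is refused whole. The fingers move at their own pace and stop on an object; FORCE is the grip in N (left out, the last holds). Time passes only in rows, so rows that repeat a pose let the fingers close. It gives the time, the measured TCP pose, the force, the opening and the grip force at its end, in the units of the state.
- bot.get_state(): the state, without advancing time (a new reading comes with each control period).
- bot.snapshot(name): name is "side" or "top" or "wrist"; returns a dict with "image" (420x560x3 uint8, blue, green, red), "vfov" (degrees; the focal length in pixels is half the picture's height over the tangent of half this angle, whatever the lens; pixels are square), "cx", "cy" (the principal point, pixels), "k1" (the pictures are not rectified: a ray, as slopes to the right and down, at radius r is drawn at 1 + k1 r^2 times it, then the intrinsics apply), "position" and "attitude" of the camera in the world. Camera axes: x right, y down, z forward; pixel columns grow to the right and rows downward; lengths in m; the calibration is good to about 2 mm. A picture is of the moment at which its call begins. There is no depth.
- bot.hand_in(): hands the job in; it is judged then, once.
The state is a dict: "t": time; "qpos": joint angles; "qvel": joint speeds; "effort": joint torques, N m; "position": TCP position; "ee_rot": TCP orientation; "ft_force": force on the tool from outside, world axes, zero at the start; "wrist_torque": the same for the moment, N m; "grip_width": finger opening in m; "grasp_force": force on a finger pad.
Only numpy, scipy, OpenCV 4.12 (cv2) and the standard library are available. Lean on these libraries where they do the work, as an engineer would, in place of code of your own. Each camera call takes 0.05 s, during which the arm holds its last target. There are 200 camera calls.

## Working session

There is one attempt and no reset: what is moved stays moved. The work goes in short steps, Python scripts to look and compute and a shell command to move; the robot and the scene stay as the last step left them, time stands still between calls to the robot, and variables do not carry over. Pictures are saved under pics/ and viewed, at most 11 in all, crops included, and the job is handed in when it is done.

```bash
mkdir -p pics; cat > h.py <<'E'
import numpy as np, cv2
from scipy.spatial.transform import Rotation as R
from rig import bot
def cam(s):
    h=s["image"].shape[0]; f=h/2/np.tan(np.radians(s["vfov"])/2)
    a=np.array(s["attitude"],float)
    Rm=R.from_quat(a).as_matrix() if a.size==4 else a.reshape(3,3)
    return f,Rm,np.array(s["position"])
def ray(s,u,v):
    f,Rm,p=cam(s); d=np.array([(u-s["cx"])/f,(v-s["cy"])/f]); x=d.copy()
    for _ in range(20): x=d/(1+s["k1"]*(x@x))
    return p,Rm@np.array([x[0],x[1],1])
def onz(s,u,v,z):
    p,d=ray(s,u,v); return p+d*(z-p[2])/d[2]
def tri(s1,a,s2,b):
    p,d=ray(s1,*a);q,e=ray(s2,*b)
    t=np.linalg.lstsq(np.c_[d,-e],q-p,rcond=None)[0]
    A=p+t[0]*d;B=q+t[1]*e; return (A+B)/2,np.linalg.norm(A-B)
def proj(s,P):
    f,Rm,p=cam(s); c=Rm.T@(np.array(P)-p); x=c[:2]/c[2]; x=x*(1+s["k1"]*(x@x)); return x*f+[s["cx"],s["cy"]]
def save(s,n): 
    import pickle; cv2.imwrite(f"pics/{n}.png",s["image"]); pickle.dump(s,open(f"pics/{n}.pkl","wb"))
def load(n):
    import pickle; return pickle.load(open(f"pics/{n}.pkl","rb"))
E
python3 - <<'E'
from h import *
for n in("top","side"):
    s=bot.snapshot(n); save(s,n+"0"); print({k:v for k,v in s.items() if k!="image"})
print(bot.get_state(), bot.pinch_z)
E
```

```text
{'vfov': 46.49388310294263, 'cx': 283.58143446140775, 'cy': 213.89586561218962, 'k1': -0.10611864915332131, 'position': array([ 0.31428967, -0.00390355,  1.45344498]), 'attitude': array([ 0.70757338, -0.70360073,  0.04772879, -0.04480949])}
{'vfov': 52.0618217067575, 'cx': 282.9265737892974, 'cy': 209.7665155037797, 'k1': -0.10308435913645662, 'position': array([-2.34472505e-04,  5.57814604e-01,  7.73768663e-01]), 'attitude': array([-0.32395152,  0.85850849, -0.37409731,  0.13442388])}
{'t': 0.1, 'qpos': array([-8.86418865e-01,  2.55684695e-01,  1.07170161e-01, -4.15007485e-04,
       -1.42389107e+00, -2.84605918e-01]), 'qvel': array([ 1.64110510e-04, -2.04780778e-03,  4.77425526e-03,  3.17619027e-03,
        5.78693738e-05,  3.59700590e-04]), 'effort': array([-3.40576393e-03, -3.87607133e+01,  2.38473254e+01,  5.37801504e+00,
       -3.89153647e-03, -9.66271500e-06]), 'position': array([ 0.21395521, -0.50621833,  0.23050331]), 'ee_rot': array([-1.98527379e-01,  9.80094990e-01,  8.07628580e-04, -1.93144434e-04]), 'ft_force': array([ 0.02611819, -0.70294429, -0.06899423]), 'wrist_torque': array([-0.00295697,  0.00456732, -0.00086811]), 'grasp_force': 0.0, 'grip_width': 0.0851824931535586} 0.0187
```

View pics/top0.png

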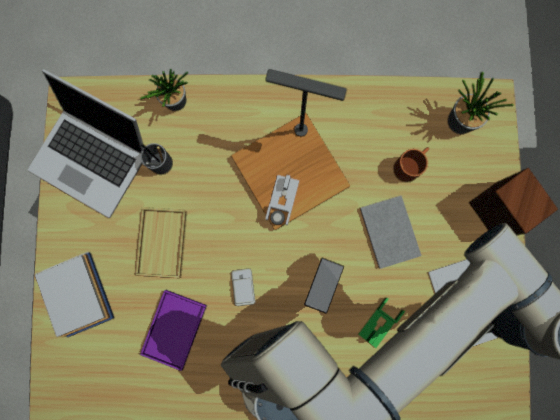

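View pics/side0.png

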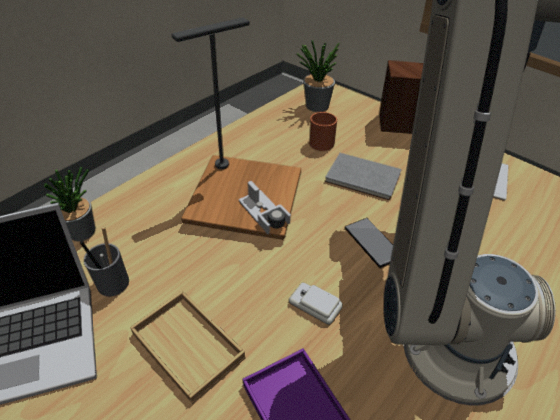

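The top view shows the board with corners near (231,158), (305,115), (350,185) and (277,228). The guard is at (283,198), the knob at (278,218) and the wooden tray at (161,243). The purple tray, the green bracket and other things are decoys.

```bash
python3 - <<'E'
from h import *
s=load("top0"); im=s["image"]; hsv=cv2.cvtColor(im,cv2.COLOR_BGR2HSV)
for p in [(160,215),(250,160),(250,185),(139,240),(161,243),(161,210),(185,245),(283,185),(278,218)]: print(p,hsv[p[1],p[0]])
x0,y0,x1,y1=215,90,370,250
c=im[y0:y1,x0:x1]; c=cv2.resize(c,None,fx=3,fy=3,interpolation=cv2.INTER_CUBIC)
s2=load("side0")["image"][140:250,170:320]; s2=cv2.resize(s2,(465,341),interpolation=cv2.INTER_CUBIC)
out=np.zeros((480,800,3),np.uint8); out[:,:465]=c; out[:341,465:]=s2[:,:335]
cv2.imwrite("pics/crop0.png",out)
# board
m=((hsv[...,0]<16)&(hsv[...,1]>110)&(hsv[...,2]>60)).astype(np.uint8)
m[:110]=0;m[232:]=0;m[:,:226]=0;m[:,355:]=0
k=cv2.findContours(m,cv2.RETR_EXTERNAL,cv2.CHAIN_APPROX_NONE)[0]; k=max(k,key=cv2.contourArea)
r=cv2.minAreaRect(k);b=cv2.boxPoints(r);print(r)
P=np.array([onz(s,*p,.037) for p in b]);print(P, P.mean(0))
print(np.linalg.norm(P-np.roll(P,1,0),axis=1))
for i in (0,1):
    d=P[i+2]-P[i];print(np.degrees(np.arctan2(d[1],d[0])))
E
```

```text
(160, 215) [ 25 104 164]
(250, 160) [ 16 165 165]
(250, 185) [ 15 156 157]
(139, 240) [ 26 102 143]
(161, 243) [ 26 101 162]
(161, 210) [ 24 107 117]
(185, 245) [ 21 114 165]
(283, 185) [ 75   4 115]
(278, 218) [ 43  14 169]
((285.59600830078125, 163.52801513671875), (69.72073364257812, 88.21863555908203), 61.26020431518555)
[[ 0.67929439  0.15075728  0.037     ]
 [ 0.81256086 -0.07989483  0.037     ]
 [ 0.62446463 -0.17886244  0.037     ]
 [ 0.49638425  0.04884573  0.037     ]] [ 0.65317603 -0.01478856  0.037     ]
[0.20938501 0.26638384 0.21254359 0.26125771]
-99.44424775380485
157.84486613383555
```

View pics/crop0.png

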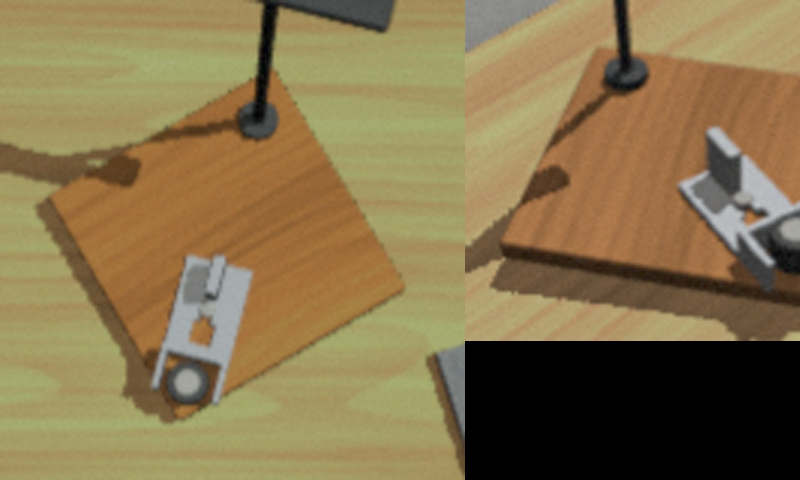

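The crop shows board corners at crop pixels (48,200), (275,72), (405,288) and (180,420). The knob top is at (187,382), the mast base at (257,120), and the rib at about (215,278) sits on the plate.

```bash
python3 - <<'E'
from h import *
s=load("top0"); o=lambda u,v,z: onz(s,215+(u-1)/3,90+(v-1)/3,z)
L=o(48,200,.04);T=o(275,72,.047);Rr=o(405,288,.04);B=o(180,420,.032)
K=o(187,382,.073);M=o(257,120,.046)
print(L,T,Rr,B,"knob",K,"mast",M)
print("centre",(L+Rr)/2,(T+B)/2)
yaw=lambda d:np.degrees(np.arctan2(d[1],d[0]))
print(yaw(T-B),yaw(L-Rr)-90,yaw(M-K),np.linalg.norm((M-K)[:2]))
print("rib top", o(218,258,.09),o(212,298,.09), "rib edges")
for p in [(143,208),(187,209),(183,279),(135,277)]: print(onz(s,*p,.028))
s2=load("side0")
for p in [(180,295),(131,331),(195,398),(243,352)]: print("side",onz(s2,*p,.028))
E
```

```text
[0.67192581 0.14876984 0.04      ] [ 0.8030034  -0.07581049  0.047     ] [ 0.58555253 -0.20357735  0.04      ] [0.4549229  0.01650532 0.032     ] knob [0.48711276 0.00955353 0.073     ] mast [ 0.7533133  -0.05783005  0.046     ]
centre [ 0.62873917 -0.02740376  0.04      ] [ 0.62896315 -0.02965259  0.0395    ]
-14.853681602043496 -13.773696065864314 -14.204952948603383 0.27459657083549494
rib top [ 0.60363406 -0.01915004  0.09      ] [ 0.56506089 -0.0136469   0.09      ] rib edges
[0.51724047 0.40810703 0.028     ]
[0.51496033 0.27614616 0.028     ]
[0.30949508 0.2819863  0.028     ]
[0.31350834 0.42386044 0.028     ]
side [0.50504569 0.29435316 0.028     ]
side [0.50961653 0.41600521 0.028     ]
side [0.31359748 0.41935013 0.028     ]
side [0.31387671 0.29897615 0.028     ]
```

```bash
python3 -m pendant '[[[0.085,0.372,0.489,0,-37.2],[0.085,0.372,0.489,0,-37.2],[0.085,0.372,0.489,0,-37.2],[0.085,0.372,0.489,0,-37.2],[0.085,0.372,0.489,0,-37.2],[0.085,0.372,0.489,0,-37.2],[0.085,0.372,0.489,0,-37.2],[0.085,0.372,0.489,0,-37.2],[0.085,0.372,0.489,0,-37.2],[0.085,0.372,0.489,0,-37.2],[0.085,0.372,0.489,0,-37.2],[0.085,0.372,0.489,0,-37.2]]]' 60; python3 -c "
from h import *
s=bot.get_state();print(s['position'],.586-s['position'][0],-.0174-s['position'][1],R.from_quat(s['ee_rot']).as_matrix()[:,1],s['qpos'])"
```

```text
t: 1.1
position: [0.5007, -0.1291, 0.2312]
ee_rot: [0.124, 0.992, 0.0, -0.0]
ft_force: [0.3, -1.0, -0.4]
grip_width: 0.0851
grasp_force: 0.0
[ 0.50069911 -0.12912401  0.23115386] 0.08530089069365454 0.11172400891096099 [2.46603370e-01 9.69116489e-01 8.93976270e-05] [ 5.06883592e-02  1.90036592e-01  2.40027919e-02 -2.04631741e-04
 -1.40511266e+00 -1.87062470e+00]
```

```bash
python3 -m pendant '[[[0.085,0.07,0.1,-0.02,0],[0.085,0.07,0.1,-0.05,0],[0.085,0.07,0.1,-0.05,0],[0.085,0.07,0.1,-0.05,0],[0.085,0.07,0.1,-0.05,0],[0.085,0.07,0.1,-0.05,0]]]'; python3 -c "
from h import *
for n in ('wrist','top'): save(bot.snapshot(n),n+'1')
s=bot.get_state();print(s['position'],.586-s['position'][0],-.0174-s['position'][1],s['qpos'])
w=load('wrist1');print(cam(w),[proj(w,p) for p in ([.586,-.0174,.07],[.486,.009,.073],[.558,-.0104,.049])])
a=w['image'];b=cv2.resize(load('top1')['image'][110:240,220:360],(240,223))
o=np.zeros((420,800,3),np.uint8);o[:,:560]=a;o[:223,560:]=b;cv2.imwrite('pics/c1.png',o)
"
```

```text
t: 1.6
position: [0.5698, -0.0311, 0.1807]
ee_rot: [0.124, 0.992, -0.0, -0.001]
ft_force: [-0.4, -0.7, -0.1]
grip_width: 0.0849
grasp_force: 0.0
[ 0.57002689 -0.03202951  0.182154  ] 0.015973107928285768 0.014629510905673666 [ 2.17996357e-01  3.14140465e-01  6.39594516e-02  4.37304990e-04
 -1.31958226e+00 -2.03904995e+00]
(np.float64(296.2081054015293), array([[ 2.45917838e-01,  9.31205766e-01,  2.69035758e-01],
       [ 9.69290675e-01, -2.36237567e-01, -6.83183645e-02],
       [-6.21020689e-05,  2.77574556e-01, -9.60704097e-01]]), array([ 0.50141431, -0.01496552,  0.32438126])) [array([298.05052307, 216.97836484]), array([302.02625794,  94.55562621]), array([297.05443482, 180.99309679])]
```

View pics/c1.png

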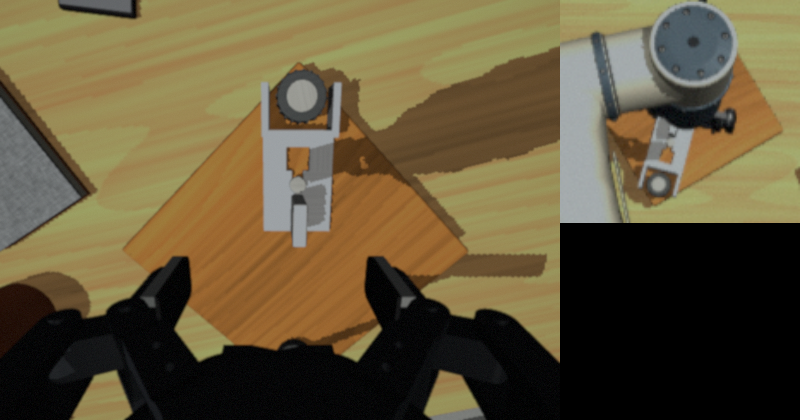

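The wrist view shows the knob top at (302,96), the stud head at (297,185), and the rib's top face from (300,207) to (300,247). It lines up well with the tool.

```bash
python3 - <<'E'
from h import *
s=load("wrist1")
K=onz(s,302,96,.073);S=onz(s,297,185,.049);a=onz(s,300,207,.09);b=onz(s,300,247,.09);L=onz(s,467,250,.04);Rr=onz(s,124,250,.04)
print("K",K,"S",S,"rib",a,b,(a+b)/2,"LR",L,Rr,(L+Rr)/2)
y=lambda d:np.degrees(np.arctan2(d[1],d[0]))
print(y(S-K),y((a+b)/2-K),y(L-Rr)-90,np.linalg.norm((S-K)[:2]),np.linalg.norm(((a+b)/2-S)[:2]))
p=bot.get_state()["position"];print(p,(a+b)/2-p)
E
```

```text
K [0.48704924 0.00873738 0.073     ] S [ 0.56173809 -0.01132934  0.049     ] rib [ 0.57133496 -0.01368984  0.09      ] [ 0.60609241 -0.02173379  0.09      ] [ 0.58871369 -0.01771182  0.09      ] LR [0.67475226 0.1452612  0.04      ] [ 0.58659753 -0.20210098  0.04      ] [ 0.6306749  -0.02841989  0.04      ]
-15.038572487891136 -14.582892960734158 -14.240079706521257 0.07733755387792235 0.02772036791802264
[ 0.57002689 -0.03202951  0.182154  ] [ 0.01868679  0.0143177  -0.092154  ]
```

```bash
python3 -m pendant '[[[0.05,0.018,0.0143,-0.01,0],[0.05,0.018,0.0143,-0.04,0],[0.05,0.018,0.0143,-0.08,0],[0.05,0.018,0.0143,-0.11,0],[0.05,0.018,0.0143,-0.126,0],[0.04,0.018,0.0143,-0.126,0],[0.02,0.018,0.0143,-0.126,0],[0.005,0.018,0.0143,-0.126,0],[0.005,0.018,0.0143,-0.126,0],[0.005,0.018,0.0143,-0.126,0],[0.005,0.018,0.0143,-0.126,0],[0.005,0.018,0.0143,-0.126,0]]]' 60
```

```text
t: 2.7
position: [0.5898, -0.0171, 0.0578]
ee_rot: [0.124, 0.992, 0.0, 0.002]
ft_force: [0.8, -1.1, 6.9]
grip_width: 0.0111
grasp_force: 60.6
```

```bash
python3 -m pendant '[[[0.005,0.004,-0.001,0.0005,0],[0.005,0.008,-0.002,0.001,0],[0.005,0.012,-0.003,0.0015,0],[0.005,0.0155,-0.004,0.0015,0],[0.005,0.0195,-0.005,0.002,0],[0.005,0.0232,-0.006,0.002,0],[0.005,0.0232,-0.006,0.002,0],[0.005,0.0232,-0.006,0.002,0],[0.005,0.0232,-0.006,0.002,0]]]'; python3 -c "
from h import *
save(bot.snapshot('wrist'),'wrist2');print(bot.get_state()['position'],bot.get_state()['ft_force'])
cv2.imwrite('pics/c2.png',cv2.resize(load('wrist2')['image'][100:420,130:480],(700,640))[:600])"
```

```text
t: 3.45
position: [0.6111, -0.0228, 0.0586]
ee_rot: [0.124, 0.992, 0.0, 0.0]
ft_force: [-3.2, 0.7, 5.2]
grip_width: 0.0112
grasp_force: 60.4
[ 0.61109594 -0.02274211  0.0585772 ] [-3.83779258  0.45907372  4.14230158]
```

View pics/c2.png

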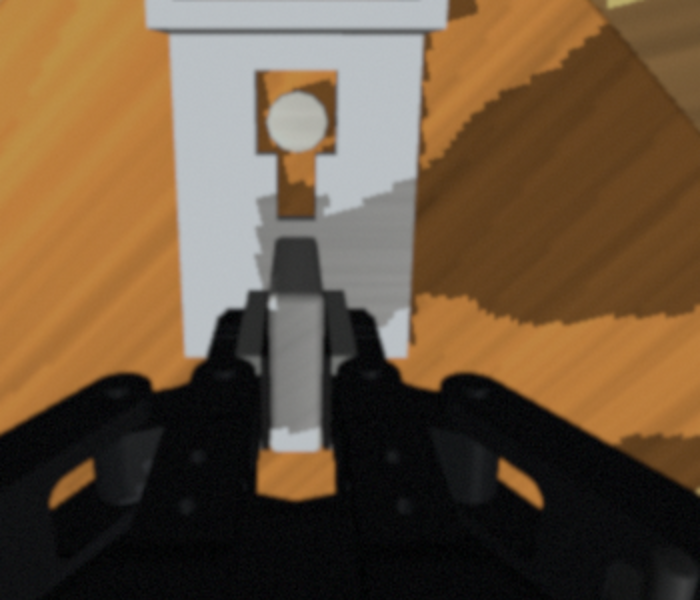

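The stud head is at (297,122), and the hole spans rows 71 to 154. The guard needs about 2 mm more along +x before the lift.

```bash
python3 -m pendant '[[[0.005,0.0024,-0.0006,0,0],[0.005,0.0024,-0.0006,0,0],[0.005,0.0024,-0.0006,0.001,0],[0.005,0.0024,-0.0006,0.006,0],[0.005,0.0024,-0.0006,0.012,0],[0.005,0.0024,-0.0006,0.025,0],[0.005,0.0024,-0.0006,0.05,0],[0.005,0.0024,-0.0006,0.08,0],[0.005,0.0024,-0.0006,0.1,0],[0.005,0.0024,-0.0006,0.12,0],[0.005,0.0024,-0.0006,0.12,0]]]'; python3 -c "
from h import *
save(bot.snapshot('side'),'side3');save(bot.snapshot('wrist'),'wrist3');
a=load('side3')['image'][100:420,120:370]
b=cv2.resize(load('wrist3')['image'],None,fx=.85,fy=.85)
o=np.zeros((360,730,3),np.uint8);o[:320,:250]=a;o[:357,250:726]=b;cv2.imwrite('pics/c3.png',o)
print(bot.get_state()['position'],bot.get_state()['qpos'])"
```

```text
t: 4.42
position: [0.6163, -0.0237, 0.1828]
ee_rot: [0.124, 0.992, 0.001, 0.005]
ft_force: [2.1, 0.1, -0.7]
grip_width: 0.0112
grasp_force: 59.4
[ 0.61410042 -0.02328477  0.17796413] [ 2.15790300e-01  4.00576709e-01  1.80373435e-01 -4.65434293e-04
 -1.34860671e+00 -2.03614163e+00]
```

View pics/c3.png

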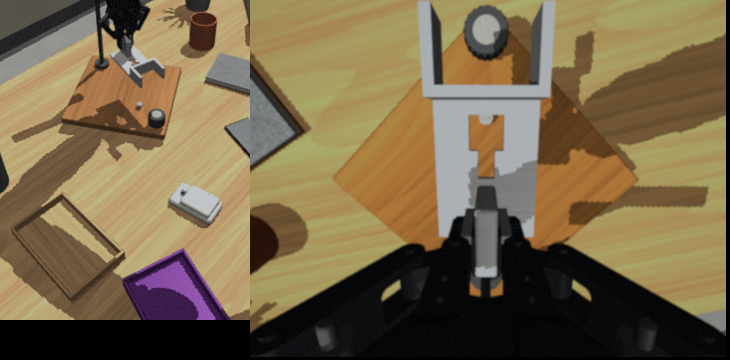

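The guard is held and clear of the stud. Next I carry it to the tray.

```bash
python3 -m pendant '[[[0.005,-0.153,0.374,0,13],[0.005,-0.153,0.374,0,13],[0.005,-0.153,0.374,0,13],[0.005,-0.153,0.374,0,13],[0.005,-0.153,0.374,0,13],[0.005,-0.153,0.374,0,13],[0.005,-0.153,0.374,0,13],[0.005,-0.153,0.374,0,13],[0.005,-0.153,0.374,0,13],[0.005,-0.153,0.374,0,13],[0.005,-0.153,0.374,0,13],[0.005,-0.153,0.374,0,13]]]';python3 -m pendant '[[[0.005,0,0,0,0],[0.005,0,0,0,0]]]'; python3 -c "
from h import *
save(bot.snapshot('side'),'side4');save(bot.snapshot('wrist'),'wrist4');w=load('wrist4')
a=load('side4')['image'][180:420,80:320]
b=w['image']
o=np.zeros((420,800,3),np.uint8);o[:240,:240]=a;o[:420,240:]=b;cv2.imwrite('pics/c4.png',o)
s=load('side0')
print(bot.get_state()['position'],bot.get_state()['qpos'])"
```

```text
t: 5.52
position: [0.4592, 0.3515, 0.1754]
ee_rot: [0.01, 1.0, -0.001, -0.001]
ft_force: [-0.5, -0.9, -2.4]
grip_width: 0.0109
grasp_force: 59.5
t: 5.68
position: [0.4608, 0.3495, 0.1765]
ee_rot: [0.012, 1.0, -0.001, -0.001]
ft_force: [-0.4, 0.2, -2.1]
grip_width: 0.0111
grasp_force: 59.5
[0.46108009 0.34941617 0.17705114] [ 9.18638355e-01  3.32486836e-01  7.71531817e-02 -1.80224788e-05
 -1.31607099e+00 -2.51354522e+00]
```

View pics/c4.png

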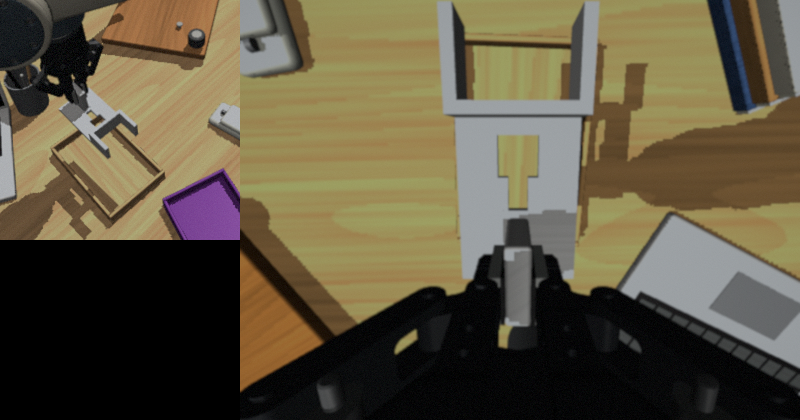

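The wrist view shows the tray's near wall at row 42 and its side walls near frame columns 458 and 585. The guard, at column 519, is centred over it.

```bash
python3 - <<'E'
from h import *
w=load("wrist4");
print("near rim",onz(w,279,40,.028),onz(w,225,40,.028),onz(w,332,46,.028),"sides",onz(w,218,130,.028),onz(w,345,130,.028))
t=load("top0");print("cup",onz(t,155,158,.05))
E
```

```text
near rim [0.3210542 0.352762  0.028    ] [0.31988992 0.30500505 0.028     ] [0.32694407 0.39976436 0.028     ] sides [0.39676344 0.29270526 0.028     ] [0.39967045 0.41411053 0.028     ]
cup [0.66395778 0.37267301 0.05      ]
```

```bash
python3 -m pendant '[[[0.005,0.003,0.003,-0.02,0],[0.005,0.003,0.003,-0.055,0],[0.005,0.003,0.003,-0.09,0],[0.005,0.003,0.003,-0.115,0],[0.005,0.003,0.003,-0.13,0],[0.005,0.003,0.003,-0.138,0],[0.005,0.003,0.003,-0.142,0],[0.005,0.003,0.003,-0.145,0],[0.005,0.003,0.003,-0.145,0]]]'
```

```text
t: 6.53
position: [0.4643, 0.3537, 0.0329]
ee_rot: [0.011, 1.0, 0.0, 0.0]
ft_force: [-0.8, -0.3, -2.6]
grip_width: 0.0113
grasp_force: 59.4
```

```bash
python3 -m pendant '[[[0.005,0,0,-0.001,0],[0.005,0,0,-0.002,0],[0.005,0,0,-0.003,0],[0.005,0,0,-0.004,0],[0.005,0,0,-0.004,0]]]'
```

```text
t: 6.95
position: [0.4651, 0.3543, 0.0298]
ee_rot: [0.011, 1.0, 0.001, 0.002]
ft_force: [4.5, -0.1, 5.1]
grip_width: 0.0112
grasp_force: 60.7
```

```bash
python3 -m pendant '[[[0.014,0,0,-0.002,0],[0.018,0,0,-0.002,0],[0.025,0,0,-0.002,0],[0.035,0,0,-0.002,0],[0.04,0,0,0,0],[0.04,0,0,0.02,0],[0.05,0,0,0.06,0],[0.06,0,0,0.1,0],[0.07,0,0,0.14,0],[0.07,-0.03,0,0.17,0],[0.07,-0.06,-0.03,0.18,0]]]'; python3 -c "
from h import *
save(bot.snapshot('wrist'),'wrist5');cv2.imwrite('pics/c5.png',load('wrist5')['image']);s=bot.get_state();print(s['position'],s['qpos'])"
```

```text
t: 7.87
position: [0.4071, 0.3288, 0.2121]
ee_rot: [0.011, 1.0, 0.003, 0.003]
ft_force: [0.3, 1.0, 0.6]
grip_width: 0.0698
grasp_force: 0.0
[0.40148064 0.32196559 0.21249908] [ 9.80344994e-01  1.88620872e-01 -2.50983058e-02 -4.07551159e-04
 -1.35246347e+00 -2.57301022e+00]
```

View pics/c5.png

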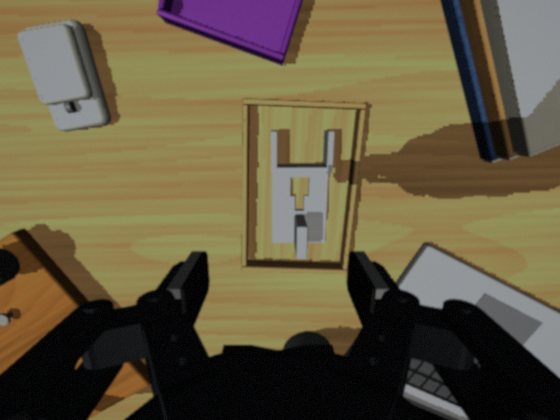

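The guard lies flat inside the tray. Next I measure the lean from the light bar against the knob, using the saved views, while turning the wrist back for a long screwing range.

```bash
cat > lean.py <<'E'
from h import *
def bar(s,box):
    x0,y0,x1,y1=box; im=s["image"][y0:y1,x0:x1]; m=(im.max(2)<75).astype(np.uint8)
    m=cv2.morphologyEx(m,cv2.MORPH_OPEN,np.ones((5,5)))
    k=max(cv2.findContours(m,cv2.RETR_EXTERNAL,cv2.CHAIN_APPROX_NONE)[0],key=cv2.contourArea)
    r=cv2.minAreaRect(k); b=cv2.boxPoints(r)+[x0,y0]
    # ends: midpoints of short sides, left to right
    e=sorted([b[i:i+2].mean(0) if i<3 else (b[3]+b[0])/2 for i in range(4)],key=lambda p:p[0])
    return np.array([e[0],e[-1]]),r
def lean(st,ss,v=True):
    T,rt=bar(st,(255,60,360,105)); S,rs=bar(ss,(160,10,262,52))
    A,ea=tri(st,T[0],ss,S[0]);B,eb=tri(st,T[1],ss,S[1]);P=(A+B)/2
    yaw=np.arctan2((A-B)[1],(A-B)[0])-np.pi/2
    if v: print(T.round(1).tolist(),S.round(1).tolist(),rt[1],rs[1],A,B,ea,eb,"len",np.linalg.norm(A-B),"yaw",np.degrees(yaw))
    return P
if __name__=="__main__":
    print(lean(load("top0"),load("side0")))
E
python3 lean.py
python3 -m pendant '[[[0.06,0.085,-0.313,0,86],[0.06,0.085,-0.313,0,86],[0.06,0.085,-0.313,0,86],[0.06,0.085,-0.313,0,86],[0.06,0.085,-0.313,0,86],[0.06,0.085,-0.313,0,86],[0.06,0.085,-0.313,0,86],[0.06,0.085,-0.313,0,86],[0.06,0.085,-0.313,0,86],[0.06,0.085,-0.313,0,86],[0.06,0.085,-0.313,0,86],[0.06,0.085,-0.313,0,86]]]' 60; python3 -c "
from h import *
s=bot.get_state();print(s['position'],s['qpos'])"
```

```text
[[302.0, 97.5], [306.0, 97.5]] [[175.6, 47.3], [251.2, 31.1]] (5.0, 4.0) (24.16568946838379, 77.31623840332031) [ 0.75283508 -0.01640622  0.38948327] [ 0.67548514 -0.0739579   0.44280079] 0.0862052174816571 0.06315893685978854 len 0.11017244030045369 yaw -53.34916596950012
[ 0.71416011 -0.04518206  0.41614203]
t: 8.92
position: [0.4901, 0.0113, 0.2076]
ee_rot: [-0.634, 0.773, 0.0, -0.0]
ft_force: [0.2, 0.1, -0.2]
grip_width: 0.06
grasp_force: 0.0
[0.49013035 0.01134088 0.20756391] [ 3.43333197e-01  1.46192166e-01 -8.96314722e-02 -2.48744086e-04
 -1.33554225e+00 -5.40617096e-01]
```

```bash

for i in 1 2; do :; done
python3 -m pendant '[[[0.06,0,0,0,86],[0.06,0,0,0,86],[0.06,0,0,0,86],[0.06,0,0,0,86],[0.06,0,0,0,86],[0.06,0,0,0,86],[0.06,0,0,0,86],[0.06,0,0,0,86],[0.06,0,0,0,86],[0.06,0,0,0,86],[0.06,0,0,0,86],[0.06,0,0,0,86]]]' >/dev/null
python3 -m pendant '[[[0.06,0,0,0,86],[0.06,0,0,0,86],[0.06,0,0,0,86],[0.06,0,0,0,86],[0.06,0,0,0,86],[0.06,0,0,0,86],[0.06,0,0,0,86],[0.06,0,0,0,86],[0.06,0,0,0,86],[0.06,0,0,0,86],[0.06,0,0,0,86],[0.06,0,0,0,86]]]'
python3 - <<'E'
from h import *
s=bot.get_state();print(s['position'],s['qpos'])
w=bot.snapshot('wrist');save(w,'wrist6')
for n in('top','side'): save(bot.snapshot(n),n+'6')
t=load('top0')['image'].max(2);d=load('side0')['image'].max(2)
print(t[66:106:3,310]);print(t[86,255:360:4]);print(d[16:56:2,210]);print(d[16:56:2,190])
im=w["image"]; cv2.circle(im,tuple(int(v) for v in proj(w,[.487,.009,.073])),3,(0,0,255),-1)
a=cv2.resize(load('top6')['image'][60:115,250:370],None,fx=3,fy=3);b=cv2.resize(load('side6')['image'][0:80,150:270],None,fx=3,fy=3)
o=np.zeros((420,800,3),np.uint8);o[:,:440]=im[:,60:500];o[:165,440:]=a;o[170:410,440:]=b;cv2.imwrite('pics/c6.png',o)
E
```

```text
t: 10.92
position: [0.49, 0.0121, 0.2076]
ee_rot: [0.816, 0.578, -0.0, -0.0]
ft_force: [0.1, -0.0, -0.1]
grip_width: 0.0598
grasp_force: 0.0
[0.49004535 0.01213489 0.20761758] [ 3.45003406e-01  1.45954240e-01 -8.97790416e-02 -2.45785332e-04
 -1.33551067e+00  2.45937550e+00]
[135 139 138 159 141  72  73  75  64 141 166 164 167 166]
[164 161 162 164 166 162 160 131  54  43  63  77  73  78  76  74  75  75
  76  72  79 109 147 162 162 161 165]
[81 76 78 77 75 74 74 43 23 48 19 19 24 34 49 47 56 69 68 72]
[84 77 78 78 83 80 81 71 74 59 29 22 82 75 79 76 75 77 74 73]
```

View pics/c6.png

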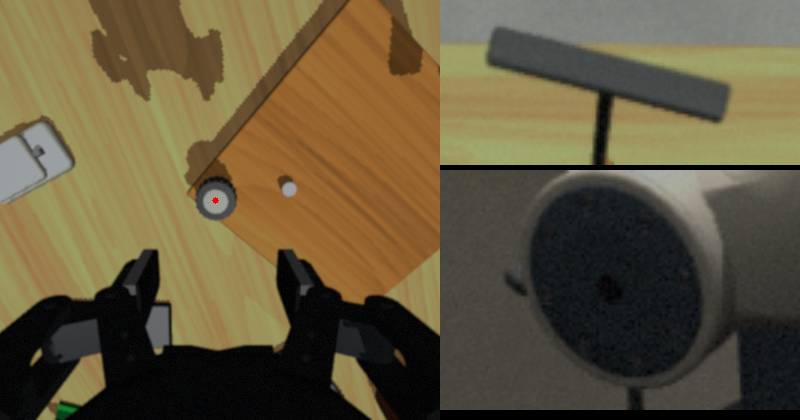

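The knob sits at the predicted point, and the bar is visible from the top (the side view is blocked now).

```bash
cat > lean.py <<'E'
from h import *
def barc(s):
    x0,y0,x1,y1=255,60,360,108; m=np.uint8(s["image"][y0:y1,x0:x1].max(2)<100)
    m=cv2.morphologyEx(cv2.resize(m*255,None,fx=4,fy=4,interpolation=cv2.INTER_LINEAR),cv2.MORPH_OPEN,np.ones((25,25)))
    m=np.uint8(m>127); k=max(cv2.findContours(m,cv2.RETR_EXTERNAL,cv2.CHAIN_APPROX_NONE)[0],key=cv2.contourArea)
    r=cv2.minAreaRect(k); M=cv2.moments(k); c=np.array([M["m10"],M["m01"]])/M["m00"]
    return (c+.5)/4-.5+[x0,y0],r
def lean(s,K=np.array([.4871,.0095]),yaw=np.radians(-14.4)):
    c,r=barc(s); u=np.array([np.cos(yaw),np.sin(yaw)]); th=0.04
    for _ in range(10):
        P=onz(s,*c,.43+.125*th)[:2]; d=(P-K)@u
        th=(.273-d)/.43   # tip moves toward robot by z*th
    return c.round(2),r[1],r[2],d,(P-K)@[-u[1],u[0]],"lean",th
if __name__=="__main__":
    import sys
    for n in sys.argv[1:]: 
        if n=="new": s=bot.snapshot("top")
        else: s=load(n)
        print(n,lean(s))
E
python3 lean.py top0 top6
python3 - <<'E'
from h import *
# side0 check: bar ends in side view, rays met with plane z
s=load("side0"); im=np.uint8(s["image"].max(2)<55); im[60:]=0; im[:12]=0; im[:,:160]=0; im[:,262:]=0
m=cv2.morphologyEx(im,cv2.MORPH_OPEN,np.ones((4,4)))
k=max(cv2.findContours(m,cv2.RETR_EXTERNAL,cv2.CHAIN_APPROX_NONE)[0],key=cv2.contourArea)
print(cv2.boundingRect(k),cv2.minAreaRect(k))
t=load("top0")
for a,b in (((268,76),(174,36)),((346,94),(249,24))): print(tri(t,a,s,b))
E
```

```text
top0 (array([305.39,  84.43]), (327.2989196777344, 57.43785858154297), 14.300277709960938, np.float64(0.25640032562086484), np.float64(0.00015715745285340796), 'lean', np.float64(0.038603893904965526))
top6 (array([305.6 ,  84.52]), (328.2109069824219, 61.31391906738281), 14.300277709960938, np.float64(0.2563005587121403), np.float64(-0.0003491483772430071), 'lean', np.float64(0.03883590997176679))
(178, 23, 72, 38) ((216.23068237304688, 44.59307098388672), (29.955482482910156, 73.44127655029297), 77.27564239501953)
(array([0.75674686, 0.02962966, 0.43315827]), np.float64(0.003813466158724953))
(array([ 0.71676215, -0.14709371,  0.42150879]), np.float64(0.006870837861548425))
```

```bash
python3 -m pendant '[[[0.06,-0.003,-0.003,-0.03,0],[0.06,-0.003,-0.003,-0.065,0],[0.06,-0.003,-0.003,-0.1,0],[0.06,-0.003,-0.003,-0.13,0],[0.06,-0.003,-0.003,-0.15,0],[0.06,-0.003,-0.003,-0.162,0],[0.06,-0.003,-0.003,-0.162,0],[0.045,-0.003,-0.003,-0.162,0],[0.03,-0.003,-0.003,-0.162,0],[0.03,-0.003,-0.003,-0.162,0],[0.03,-0.003,-0.003,-0.162,0],[0.03,-0.003,-0.003,-0.162,0]]]' 50; python3 lean.py new new
```

```text
t: 12.07
position: [0.4875, 0.0094, 0.047]
ee_rot: [0.818, 0.576, 0.001, 0.0]
ft_force: [-6.4, 2.8, 6.3]
grip_width: 0.0386
grasp_force: 49.9
new (array([305.88,  84.37]), (328.15069580078125, 57.723480224609375), 14.03624439239502, np.float64(0.2568769512773096), np.float64(-0.0008465277985941337), 'lean', np.float64(0.03749546214579171))
new (array([305.73,  84.29]), (328.15069580078125, 57.723480224609375), 14.03624439239502, np.float64(0.25697434475965286), np.float64(-0.0004790308184565933), 'lean', np.float64(0.03726896567522595))
```

```bash
python3 -m pendant '[[[0.03,0,0,0,-7],[0.03,0,0,0,-14],[0.03,0,0,0,-21],[0.03,0,0,0,-28],[0.03,0,0,0,-35],[0.03,0,0,0,-42],[0.03,0,0,0,-49],[0.03,0,0,0,-56],[0.03,0,0,0,-63],[0.03,0,0,0,-70],[0.03,0,0,0,-70],[0.03,0,0,0,-70]]]'; python3 lean.py new new new; python3 -c "
from h import *
s=bot.get_state();print(s['position'],s['qpos'][5],s['wrist_torque'])"
```

```text
t: 13.17
position: [0.4884, 0.0097, 0.0472]
ee_rot: [1.0, 0.002, 0.002, -0.001]
ft_force: [-3.4, 0.4, 5.5]
grip_width: 0.0387
grasp_force: 49.3
new (array([305.43,  81.9 ]), (327.1805725097656, 59.663761138916016), 14.03624439239502, np.float64(0.2629304804145528), np.float64(0.0016259166053433991), 'lean', np.float64(0.023417487408016784))
new (array([305.37,  81.89]), (327.1805725097656, 59.663761138916016), 14.03624439239502, np.float64(0.2629192289055148), np.float64(0.001755301705455223), 'lean', np.float64(0.02344365370810521))
new (array([305.36,  81.9 ]), (327.32012939453125, 59.547569274902344), 14.349332809448242, np.float64(0.2628835342887661), np.float64(0.001780734484296427), 'lean', np.float64(0.023526664444730058))
[0.48837317 0.0097288  0.04714029] 1.2345716293368192 [ 1.26411526  0.98029462 -0.10981028]
```

```bash
python3 -m pendant '[[[0.03,0,0,0,-7],[0.03,0,0,0,-14],[0.03,0,0,0,-21],[0.03,0,0,0,-28],[0.03,0,0,0,-35],[0.03,0,0,0,-40],[0.03,0,0,0,-40],[0.03,0,0,0,-40]]]'|head -1; python3 lean.py new new new|grep -o 'lean.*'; python3 -m pendant '[[[0.03,0,0,0,-7],[0.03,0,0,0,-14],[0.03,0,0,0,-21],[0.03,0,0,0,-28],[0.03,0,0,0,-30],[0.03,0,0,0,-30],[0.03,0,0,0,-30]]]'; python3 lean.py new new new|grep -o 'lean.*'
```

```text
t: 13.98
lean', np.float64(0.012243339273531903))
lean', np.float64(0.012394464557281859))
lean', np.float64(0.012484200711337289))
t: 14.72
position: [0.4896, 0.0093, 0.047]
ee_rot: [0.822, -0.57, 0.002, -0.001]
ft_force: [1.6, -2.5, 4.4]
grip_width: 0.0387
grasp_force: 52.1
lean', np.float64(0.006427363682774657))
lean', np.float64(0.006622698328775998))
lean', np.float64(0.006583486610293461))
```

```bash
python3 - <<'E'
from h import *
from lean import lean,barc
s=bot.snapshot("top");save(s,"top7");a=load("top0")
g=lambda s:cv2.cvtColor(s["image"],cv2.COLOR_BGR2GRAY)
P=np.float32([[231,157],[306.7,114],[350,186],[300.5,131],[305,84],[268,76],[346,94]]).reshape(-1,1,2)
for b in ("top6","top7"):
    q,st,er=cv2.calcOpticalFlowPyrLK(g(a),g(load(b)),P,None,winSize=(13,13))
    print(b,(q-P)[:,0].round(2).tolist(),st.ravel(),er.ravel())
o=cv2.resize(s["image"][60:240,215:370],None,fx=3,fy=3,interpolation=cv2.INTER_CUBIC)
cv2.imwrite("pics/c7.png",o);print(bot.get_state()["position"])
E
```

```text
top6 [[-0.12999999523162842, 0.0], [0.029999999329447746, -0.14000000059604645], [0.28999999165534973, 0.05999999865889549], [0.07000000029802322, 0.05999999865889549], [0.07000000029802322, -0.019999999552965164], [-0.10999999940395355, 0.009999999776482582], [0.11999999731779099, 0.029999999329447746]] [1 1 1 1 1 1 1] [3.379438  3.2241125 4.1275887 2.699889  2.568787  2.8078773 3.0255177]
top7 [[0.20000000298023224, -1.059999942779541], [0.07000000029802322, 0.3199999928474426], [0.5400000214576721, -0.23000000417232513], [0.10999999940395355, -0.09000000357627869], [1.6399999856948853, -5.159999847412109], [0.8299999833106995, -5.190000057220459], [0.6899999976158142, -5.21999979019165]] [1 1 1 1 1 1 1] [6.4532175 3.485392  4.150333  3.622781  2.454512  4.9086537 4.382396 ]
[0.48955417 0.00927571 0.04701192]
```

View pics/c7.png

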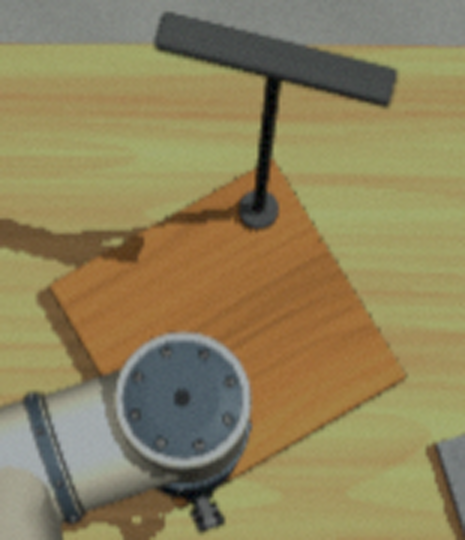

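The bar has moved up about 5 px, and the base has stayed put within about 1 mm. My lean estimate is now about 0.0075 rad, so I add about 0.8 rad, release and check from the side.

```bash
python3 -m pendant '[[[0.03,0,0,0,-7],[0.03,0,0,0,-14],[0.03,0,0,0,-21],[0.03,0,0,0,-28],[0.03,0,0,0,-35],[0.03,0,0,0,-42],[0.03,0,0,0,-45],[0.03,0,0,0,-45],[0.03,0,0,0,-45]]]'; python3 lean.py new new|grep -o 'lean.*'
python3 -m pendant '[[[0.042,0,0,0,0],[0.05,0,0,0,0],[0.06,0,0,0,0],[0.06,0,0,0,0],[0.06,0,0,0.02,0],[0.06,0,0,0.06,0],[0.06,0,0,0.1,0],[0.06,0,0,0.14,0],[0.06,-0.02,-0.03,0.17,0],[0.06,-0.04,-0.06,0.18,0],[0.06,-0.06,-0.09,0.18,0],[0.06,-0.08,-0.12,0.18,0]]]'
python3 -m pendant '[[[0.06,-0.02,-0.04,0,0],[0.06,-0.04,-0.08,0,0],[0.06,-0.06,-0.12,0,0],[0.06,-0.08,-0.16,0,0],[0.06,-0.1,-0.2,0,0],[0.06,-0.11,-0.23,0,0],[0.06,-0.12,-0.26,0,0],[0.06,-0.12,-0.26,0,0],[0.06,-0.12,-0.26,0,0]]]'
```

```text
t: 15.67
position: [0.4897, 0.0088, 0.047]
ee_rot: [-0.542, 0.841, -0.002, 0.002]
ft_force: [3.9, -3.2, 3.6]
grip_width: 0.0386
grasp_force: 52.0
lean', np.float64(1.127098697202857e-05))
lean', np.float64(7.571851347484256e-05))
t: 16.77
position: [0.406, -0.1115, 0.2262]
ee_rot: [-0.54, 0.841, 0.0, 0.0]
ft_force: [1.5, -1.0, -1.0]
grip_width: 0.0599
grasp_force: 0.0
t: 17.52
position: [0.2858, -0.3715, 0.2244]
ee_rot: [-0.538, 0.843, 0.002, -0.0]
ft_force: [-0.2, 0.2, -0.1]
grip_width: 0.0601
grasp_force: 0.0
```

```bash
cat > mast.py <<'E'
from h import *
from lean import lean
def mast(s):
    g=s["image"].max(2).astype(float); D=[]
    for r in range(52,148,2):
        c0=213.5+(r-40)*9/120; xs=np.arange(int(c0)-9,int(c0)+10); v=g[r,xs]; bg=np.median(v); w=np.clip(bg-v-15,0,None); w[np.abs(xs-xs[w.argmax()])>4]=0
        if w.sum()>40: D.append(ray(s,(w*xs).sum()/w.sum(),r)[1])
    D=np.array(D)
    for _ in range(3):
        n=np.linalg.svd(D)[2][2]; e=np.abs(D@n); D=D[e<max(3*np.median(e),1e-4)]
    y=np.radians(-14.4); return n[2]/(n[0]*np.cos(y)+n[1]*np.sin(y)),len(D),np.median(e)*395
E
python3 - <<'E'
from mast import *
a=bot.snapshot("side");save(a,"side8");t=bot.snapshot("top");save(t,"top8")
print("start",mast(load("side0")),"now",mast(a)); print(lean(load("top0")),lean(t))
o=np.zeros((420,800,3),np.uint8);o[:,:400]=a["image"][:,100:500]
o[:200,400:]=cv2.resize(t["image"][70:270,120:420],(400,267))[:200]
o[210:,400:]=cv2.resize(a["image"][140:245,170:310],(400,300))[:210]
cv2.imwrite("pics/c8.png",o)
E
```

```text
start (np.float64(0.04275958968009694), 37, np.float64(0.045943651224509566)) now (np.float64(0.004338673876390402), 35, np.float64(0.04185724790034829))
(array([305.39,  84.43]), (327.2989196777344, 57.43785858154297), 14.300277709960938, np.float64(0.25640032562086484), np.float64(0.00015715745285340796), 'lean', np.float64(0.038603893904965526)) (array([306.97,  78.51]), (326.2104187011719, 61.60404586791992), 14.03624439239502, np.float64(0.2727464339840212), np.float64(0.0004456678810574466), 'lean', np.float64(0.0005896884092530517))
```

View pics/c8.png

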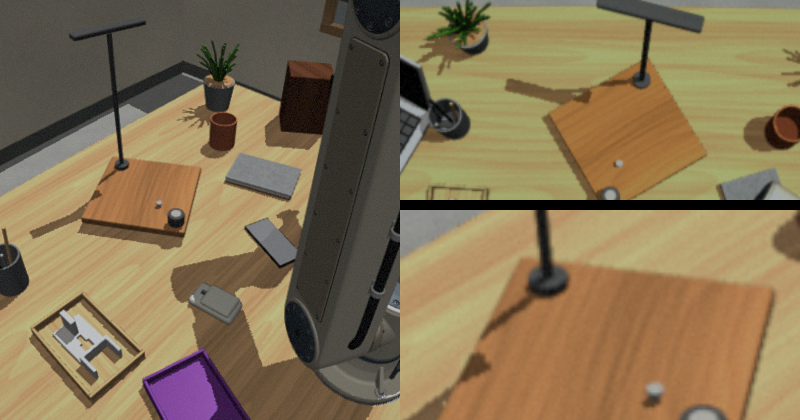

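The lamp stands nearly level: the mast gives 0.004 rad, the top view 0.0006, and the thread model about 0.005. The guard is flat in the tray. One more turn of about 26° should centre it.

```bash
python3 -m pendant '[[[0.06,0.203,0.381,0,0],[0.06,0.203,0.381,0,0],[0.06,0.203,0.381,0,0],[0.06,0.203,0.381,0,0],[0.06,0.203,0.381,0,0],[0.06,0.203,0.381,0,0],[0.06,0.203,0.381,0,0],[0.06,0.203,0.381,0,0],[0.06,0.203,0.381,0,0],[0.06,0.203,0.381,0,0],[0.06,0.203,0.381,0,0],[0.06,0.203,0.381,0,0]]]' >/dev/null; python3 -m pendant '[[[0.06,0,0,0,0],[0.06,0,0,0,0],[0.06,0,0,0,0]]]'; python3 -c "
from h import *
w=bot.snapshot('wrist');s=bot.get_state();p=s['position'];print(p,s['qpos'][5],.4886-p[0],.0091-p[1])
c=proj(w,[.488,.009,.073]);x,y=c.astype(int);im=w['image'][y-40:y+40,x-40:x+40]
m=np.uint8((im.max(2)>110)&((im.max(2).astype(int)-im.min(2))<40));n,l,st,ce=cv2.connectedComponentsWithStats(m);print(c,[(st[i][4],onz(w,*(ce[i]+[x-40,y-40]),.073)) for i in range(1,n) if st[i][4]>40])"
```

```text
t: 18.87
position: [0.4898, 0.0097, 0.226]
ee_rot: [-0.54, 0.842, -0.0, 0.0]
ft_force: [-0.1, -0.9, 0.5]
grip_width: 0.06
grasp_force: 0.0
[0.48982711 0.00951095 0.22603745] -0.7714360206307699 -0.0012271066051804391 -0.0004109473955693204
[279.39843869 192.57746016] [(np.int32(416), array([0.48958854, 0.00784196, 0.073     ]))]
```

```bash
python3 -m pendant '[[[0.06,-0.001,-0.001,-0.04,0],[0.06,-0.001,-0.001,-0.08,0],[0.06,-0.001,-0.001,-0.12,0],[0.06,-0.001,-0.001,-0.15,0],[0.06,-0.001,-0.001,-0.168,0],[0.06,-0.001,-0.001,-0.179,0],[0.06,-0.001,-0.001,-0.179,0],[0.045,-0.001,-0.001,-0.179,0],[0.03,-0.001,-0.001,-0.179,0],[0.03,-0.001,-0.001,-0.179,0],[0.03,-0.001,-0.001,-0.179,0],[0.03,-0.001,-0.001,-0.179,0]]]' 50; python3 -m pendant '[[[0.03,0,0,0,-7],[0.03,0,0,0,-14],[0.03,0,0,0,-21],[0.03,0,0,0,-26],[0.03,0,0,0,-26],[0.03,0,0,0,-26],[0.042,0,0,0,-26],[0.05,0,0,0,-26],[0.06,0,0,0,-26],[0.06,0,0,0,-26]]]'; python3 -m pendant '[[[0.06,0,0,0.02,0],[0.06,0,0,0.06,0],[0.06,0,0,0.1,0],[0.06,0,0,0.14,0],[0.06,-0.02,-0.03,0.17,0],[0.06,-0.04,-0.06,0.18,0],[0.06,-0.06,-0.1,0.18,0],[0.06,-0.08,-0.14,0.18,0],[0.06,-0.1,-0.18,0.18,0],[0.06,-0.12,-0.22,0.18,0],[0.06,-0.14,-0.26,0.18,0],[0.06,-0.16,-0.3,0.18,0]]]';python3 -m pendant '[[[0.06,-0.03,-0.06,0,0],[0.06,-0.03,-0.06,0,0],[0.06,-0.03,-0.06,0,0],[0.06,-0.03,-0.06,0,0]]]' >/dev/null; python3 -c "
from mast import *
a=bot.snapshot('side');t=bot.snapshot('top');print(mast(a),lean(t))"
```

```text
t: 19.92
position: [0.4897, 0.0089, 0.048]
ee_rot: [-0.54, 0.842, -0.0, 0.001]
ft_force: [-3.4, -0.1, 6.4]
grip_width: 0.0386
grasp_force: 50.4
t: 20.75
position: [0.4896, 0.0093, 0.0469]
ee_rot: [-0.336, 0.942, 0.0, 0.0]
ft_force: [0.3, -0.7, -0.1]
grip_width: 0.06
grasp_force: 0.0
t: 21.75
position: [0.3366, -0.2754, 0.2271]
ee_rot: [-0.337, 0.942, -0.0, 0.0]
ft_force: [2.2, -0.3, -0.2]
grip_width: 0.0599
grasp_force: 0.0
(np.float64(0.001191406712272784), 36, np.float64(0.05455951283445498)) (array([307.04,  77.96]), (326.23486328125, 61.06690979003906), 14.300277709960938, np.float64(0.2742301736107423), np.float64(0.0006485631578031982), 'lean', np.float64(-0.0028608688621913746))
```

The lamp is level to within about 0.003 rad by both measures, so I hand in.

```bash
python3 -c "
from rig import bot
print(bot.hand_in())"
```

```text
the job is handed in; nothing more can be done
None
```

I slid the guard off the knob and laid it flat in the wooden tray, then screwed the knob clockwise about 3.7 rad; the lamp now stands level to within about 0.003 rad by two camera measurements, and I handed the job in at about 22 s (no verdict was returned).

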